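# Dock a reagent cartridge and clamp it home

### The arm

A 6-joint arm with a two-finger parallel gripper is mounted at the origin on the work surface. World frame = base frame: x ahead of the robot, y to its left, z up, the work surface at z = 0. Lengths are in m, angles in degrees, forces in N, time in s.
With the tool pointing down it reaches from about 0.325 to 1 m from the base axis. Payload 5.1 kg.
Tool frame: the origin (TCP) lies at the very end of the fingers, on their centre line; the grasp point (between the pads) lies 19 mm behind it; z points along the fingers, y is the line along which they close (so a half turn about z gives the same grasp; the last joint's range is limited). The gripper opens to 85 mm and grips with 20 to 120 N. Pads are 22 mm wide; open, the fingers measure 114 mm over their backs; the gripper's body (76 mm by 85 mm) begins 54 mm behind the grasp point. The pads swing forward as they close: fully open they stand 13 mm farther back than shut.
Start: joints at [-76.582, 7.093, 94.555, -0, 78.352, -4.733], TCP at [0.202, -0.618, 0.231] pointing down, gripper open.
Joint ranges: [-149.61, 149.61], [-58.7, 133.49], [1.44, 155.28], [-77.14, 257.14], [18.33, 153.61], [-166.67, 166.67]. Speed limits (degrees/s): [147.25, 147.25, 180, 180, 180, 180].

### API

Orientations are given as [roll, pitch, yaw] about the fixed x, y, z axes, in that order (R = Rz(yaw) Ry(pitch) Rx(roll)).
In Python, from rig import r, eyes gives the robot as it stands.
- The arm moves only by the tool step_arm, never from a script. Its argument "series" is a list of rows, each a list of 5 numbers: the shift along the world's x, y, z scaled (see below), then the turn about the world's z scaled (see below), then the opening, from 0 (shut) to 1 (fully open). A call has exactly 8 rows; each row is the pose to reach, as a shift and turn from the pose commanded when the call began, turning the shorter way round; what a row does not reach only later rows make up. The controller multiplies each number of a shift by 25 cm and each number of a turn by 180 degrees. A row lasts 1/10 s, in which the tool goes at most 50 mm and 8.59 degrees, less where a joint would pass 70% of its speed; a pose out of reach is approached as far as the arm can. A call with a number of a shift or a turn outside -1 to 1 is refused whole. A call with a gripper value outside its range is refused whole. The fingers move at their own pace and stop on an object; the grip force is fixed at half the most. Time passes only in rows, so rows that repeat a pose let the fingers close, or fill a call up. It gives the time, the measured TCP pose, the force, the opening and the grip force at its end, in the units of the state.
- r.get_obs(): the state, without advancing time (a new reading comes with each control period).
- eyes.get_image(name): name is "side" or "top" or "wrist"; returns a dict with "color" (420x560x3 uint8, red, green, blue), "depth" (420x560 float32, m along the optical axis (not along the pixel's ray), 0 where there is no reading), "intrinsics" (3x3 intrinsics, pixels), "dist" ([k1, k2, p1, p2, k3] as OpenCV has them; the pictures are not rectified), "R" (3x3) and "t" (3): a world point X has camera coordinates R X + t. Camera axes: x right, y down, z forward; pixel columns grow to the right and rows downward; lengths in m; the calibration is good to about 2 mm. A picture is of the moment at which its call begins.
- r.sign_off(): hands the job in; it is judged then, once.
The state is a dict: "clock": time; "joint_positions": joint angles; "qvel": joint speeds; "effort": joint torques, N m; "ee_pos": TCP position; "eef_rot": TCP orientation; "force": force on the tool from outside, world axes, zero at the start; "wrist_torque": the same for the moment, N m; "opening": opening from 0.0 (shut) to 1.0 (fully open); "grip_force": force on a finger pad.
Only numpy, scipy, OpenCV 4.12 (cv2) and the standard library are available. Lean on these libraries where they do the work, as an engineer would, in place of code of your own. Each camera call takes 0.05 s, during which the arm holds its last target. There are 200 camera calls.

### The job

Load the white reagent cartridge into the analyser's docking station: set it upright in the cradle so that the groove in its underside drops over the connector blade (feel for the blade, without ramming it), let go, then swing the open bail clamp over it and press the clamp's bar down, firmly but not hard, until the cartridge is fully home and the clamp stays closed. Finally let go, and leave the rest of the bench as it is.

Things in the scene. Friction and masses are not known exactly. Their poses are not given: they have to be found in the camera images.
- cartridge_mid (a point): centre of the loose reagent cartridge, a white plastic block 60 (x) x 44 (y) x 50 mm (z, up), about 0.18 kg, upright on the bench. In the middle of its underside is a blind groove 42 long (x) x 13 wide (y) x 15 mm deep. It is the same either way round. More than about 45 N on the blade breaks it.
- dock: docking station fixed to the bench: white housing 190 x 170 x 60 mm high. Origin: bench level, below the cradle's middle; x to the hinge side (away from the robot), y to the grey side console (85 mm high, at y = 88 to 148 mm), z up. Cradle cheeks (inner faces at x = +-38 mm) stand 11 mm above the housing; hinge brackets at x = 55, y = +-50 mm rise to 128 mm.
- cradle_mid (a point): middle of the cradle, dock's axes, 62 mm above the bench: the height of the black spring platform (72 x 73 mm) when pressed fully down. Free, it floats 6 mm higher, carries the cartridge without sinking, and takes 11 N to press down. The cartridge's centre is 25 mm above this point when home, 31 mm when on the raised platform, 38 mm when perched on the blade.
- blade_nominal (a point): nominal middle of the top of the steel connector blade that stands up through the platform: 36 long (x) x 10 mm wide (y), its top 75 mm above the bench, 7 mm above the raised platform. The real blade is centred in x, but always sits 3 to 9 mm off this point along the dock's y, to one side or the other; no reading gives that: feel for it (or look). It does not yield.
- clamp (a joint): angle of the bail clamp, rad: 0 when closed level on a cartridge that is fully home, growing as it swings up and back; starts wide open (1.8 to 2.1). A stiff friction hinge (0.8 N m) holds it wherever it is left.
- clamp_axis (a point): mid point of the clamp's hinge axis, which runs along the dock's y, 55 mm behind the cradle's middle, 116 mm above the bench. The clamp has two flat side arms (at y = +-41 mm), joined by a round presser bar 55 mm from the axis, whose underside bears on the cartridge's top, and by the handle bar.
- clamp_bar (a point): middle of the clamp's black handle bar: round, 14 mm thick, along the dock's y, 76 mm free between the arms, 120 mm from the hinge axis. Closed, it lies 116 mm above the bench, 65 mm in front of the cradle's middle. About 10 to 12 N straight down closes the clamp on the cartridge; more than about 25 N risks breaking the cartridge.
- tube_rack: bystander: grey tube rack with capped tubes, 70 x 160 x 74 mm, origin under its middle; leave alone
- clip_tray: bystander: red open tray, 110 x 80 x 40 mm, origin under its middle; leave alone
- reagent_bottle: bystander: amber jar, 56 mm across, 85 mm high, origin under its middle; leave alone
Not all that is in view belongs to the job. What is shaped like the part that bears cartridge_mid but blue or brown is not meant.

How it is judged (in metres and radians):
On the way, in this order (a step that is already met when the one before it is completed fails the run):
1. the cartridge sits upright in the cradle, its groove over the blade, while the clamp is still open (horizontal distance between cartridge_mid and cradle_mid below 0.014 m and z of cartridge_mid in the frame of cradle_mid below 0.034 m and angle between cartridge_mid's own z axis and vertical below 0.1 rad and value of joint clamp above 0.8 rad), for 0.2 s.
2. the clamp is closed on the cartridge (value of joint clamp below 0.06 rad), for 0.2 s.
At the end, for the whole second after the job is handed in: The cartridge is upright (within 0.06 rad) over the blade, within 14 mm of the cradle's middle, pressed home to within 2.5 mm of full depth, at rest, and the clamp is closed on it (below 0.06 rad) and holds it there by itself (z of cartridge_mid in the frame of cradle_mid below 0.0275 m and horizontal distance between cartridge_mid and cradle_mid below 0.014 m and angle between cartridge_mid's own z axis and vertical below 0.06 rad and value of joint clamp below 0.06 rad and linear speed of cartridge below 0.02 m/s); the robot touches nothing.
It fails at once if the cartridge is rammed on the blade or the platform while the clamp is open (over 45 N) (value of joint clamp above 0.8 rad and (contact force between cartridge and dock above 45 N or contact force between cartridge and blade above 45 N)).
It fails at once if a bystander is moved by more than 15 mm (distance of any of tube_rack, clip_tray, reagent_bottle from where it was at the start of the episode above 0.015 m).
It fails at once if the clamp crushes the cartridge (over 50 N) (contact force between clamp and cartridge above 50 N).
It also fails if it takes over 72 s, if anything falls off the work surface, if the arm or the gripper's body presses on something with over 40 N, if the wrist force passes 120 N, or if a joint passes its speed limit or range.

## Working session

There is one attempt and no reset: what is moved stays moved. The work goes in short steps, Python scripts to look and compute and a tool call to move; the robot and the scene stay as the last step left them, time stands still between calls to the robot, and variables do not carry over. Pictures are saved under pics/ and viewed, at most 10 in all, crops included, and the job is handed in when it is done.

Besides the shell and the picture viewer there is one more tool, called after "Emit:" as name([rows], argument=value, ...), one row to a line, values as JSON. step_arm: Moves the arm, as the interface text tells. Its arguments: {"type":"object","properties":{"series":{"type":"array","items":{"type":"array","items":{"type":"number","minimum":-1,"maximum":1}}}},"required":["series"]}

```bash
mkdir -p pics; ls; cat > h.py <<'E'
import numpy as np,cv2
from rig import r,eyes
def save(name,f,im=None):
    im=im or eyes.get_image(name); np.savez('pics/'+f+'.npz',**im); cv2.imwrite('pics/'+f+'.png',im['color'][:,:,::-1]); return im
def load(f): return dict(np.load('pics/'+f+'.npz'))
def world(im,u,v,d=None,z=None):
    K,D,R,t=im['intrinsics'],im['dist'],im['R'],im['t']
    p=cv2.undistortPoints(np.array([[[u,v]]],float),K,D)[0,0]; ray=R.T@np.array([p[0],p[1],1]); c=-R.T@t
    if z is not None: return c+ray*(z-c[2])/ray[2]
    if d is None: d=im['depth'][int(round(v)),int(round(u))]
    return c+ray*d
def cloud(im):
    K,D,R,t=im['intrinsics'],im['dist'],im['R'],im['t']; h,w=im['depth'].shape
    uv=np.stack(np.meshgrid(np.arange(w),np.arange(h)),-1).reshape(-1,1,2).astype(float)
    p=cv2.undistortPoints(uv,K,D)[:,0]; d=im['depth'].reshape(-1,1)
    X=(np.c_[p,np.ones(len(p))]*d-t)@R; X[d[:,0]==0]=np.nan
    return X.reshape(h,w,3)
E
python3 - <<'E'
from h import *
a=save('top','top0');b=save('side','side0')
for i in(a,b): print(-i['R'].T@i['t'],i['R'][2])
o=r.get_obs();print(o)
E
```

```text
pics
[0.53598635 0.00986049 0.97338425] [ 0.05260585 -0.00771585 -0.99858554]
[-0.05311454  0.8106137   1.04101297] [ 0.45839202 -0.5797074  -0.67365873]
{'clock': 0.1, 'joint_positions': array([-7.65797831e+01,  7.12979572e+00,  9.46258238e+01,  6.94280501e-04,
        7.83529140e+01, -4.73184867e+00]), 'qvel': array([ 0.03654135, -0.15259422, -0.146082  , -0.01035655,  0.11667586,
       -0.01856317]), 'effort': array([-2.37633421e-04, -4.24929750e+01, -3.66654217e+01, -1.40950801e-04,
        3.98091986e-03,  9.76623795e-06]), 'ee_pos': array([ 0.20235614, -0.61711684,  0.23018001]), 'eef_rot': array([-1.79891892e+02, -9.63059728e-03,  1.81519157e+01]), 'force': array([-0.09884349,  0.55774685, -0.41755858]), 'wrist_torque': array([ 0.00952032, -0.0043179 ,  0.01109913]), 'grip_force': 0.0, 'opening': 0.9995895196263904}
```

View pics/top0.png

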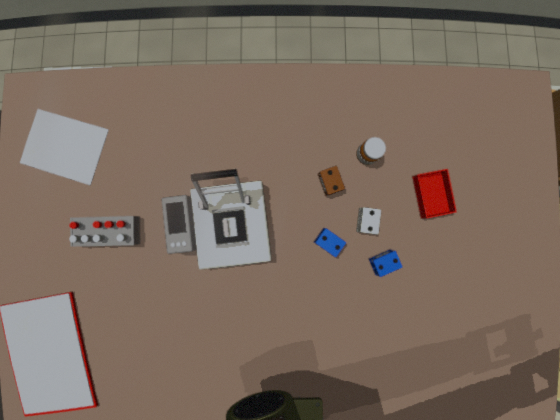

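View pics/side0.png

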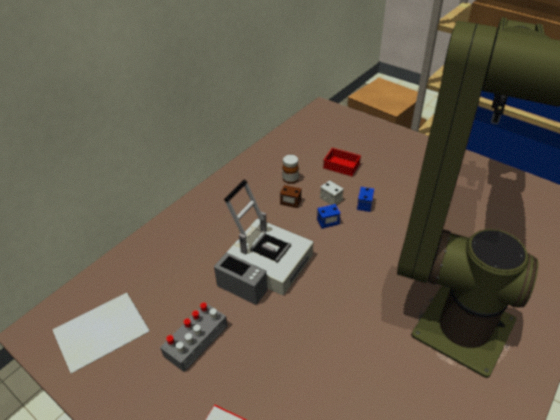

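The top view shows the dock at about (230,225) with its black platform and blade at (230,228). The console is to its left and the open clamp is at (217,180). The white cartridge is at (370,221) and the decoys are blue and brown. The side view agrees with this.

```bash
python3 - <<'E'
from h import *
a=load('top0');X=cloud(a);c=a['color'].astype(int)
def rect(m,z,n):
    k,_=cv2.findContours(m.astype(np.uint8),cv2.RETR_EXTERNAL,cv2.CHAIN_APPROX_NONE)
    k=max(k,key=cv2.contourArea); 
    P=np.array([world(a,u,v,z=z)[:2] for u,v in k[:,0]]); rr=cv2.minAreaRect((P*1000).astype(np.float32))
    print(n,rr, cv2.contourArea(k)); return k
H,W=X.shape[:2];uu,vv=np.meshgrid(np.arange(W),np.arange(H))
box=lambda u0,u1,v0,v1:(uu>=u0)&(uu<u1)&(vv>=v0)&(vv<v1)
Z=X[...,2]
m=box(350,392,198,245)&(Z>.035)&(Z<.065)
rect(m,.05,'cart');print(np.nanmedian(Z[m]),np.nanmedian(X[m],0))
m=box(185,280,175,275)&(Z>.05)&(Z<.068)
rect(m,.06,'housing')
m=box(205,255,205,255)&(c.max(-1)<70)
rect(m,.068,'plat')
m=box(160,195,190,256)&(Z>.078)&(Z<.095);rect(m,.085,'console')
m=box(205,255,200,255)
for u in range(214,248,2): print(u,c[227,u],np.round(X[227,u],3), '|',c[210+(u-214),229],np.round(X[210+u-214,229],3))
for z in(.1,.13,.17,.2):
  m=box(180,260,160,215)&(abs(Z-z)<.01); print(z,m.sum(),np.round(np.nanmedian(X[m],0),3) if m.any() else'')
m=box(180,260,160,215)&(c.max(-1)<60)&(Z>.1);print('bar',m.sum(),np.nanmedian(X[m],0),np.nanmin(X[m],0),np.nanmax(X[m],0))
big=cv2.resize(a['color'][160:280,150:270,::-1],None,fx=5,fy=5,interpolation=cv2.INTER_CUBIC);cv2.imwrite('pics/crop1.png',big)
E
```

```text
cart ((542.7181396484375, -211.89215087890625), (48.142173767089844, 60.58740234375), 82.03085327148438) 467.5
0.050496589774257035 [ 0.54351684 -0.21208351  0.05049659]
housing ((535.6497802734375, 120.29061889648438), (190.52545166015625, 176.86990356445312), 6.298413276672363) 5350.5
plat ((531.4094848632812, 117.16416931152344), (70.64289093017578, 70.27025604248047), 6.217192649841309) 867.5
console ((537.9530639648438, 235.5543212890625), (130.65513610839844, 60.35070037841797), 6.235296249389648) 1401.0
214 [89 92 93] [0.531 0.153 0.069] | [115 113 109] [0.57  0.118 0.071]
216 [50 51 51] [0.531 0.148 0.071] | [48 48 46] [0.565 0.118 0.07 ]
218 [46 46 44] [0.531 0.144 0.07 ] | [40 41 44] [0.56  0.118 0.07 ]
220 [45 44 47] [0.531 0.139 0.071] | [47 49 47] [0.556 0.118 0.07 ]
222 [66 64 64] [0.531 0.135 0.07 ] | [148 150 148] [0.551 0.119 0.061]
224 [158 153 152] [0.531 0.129 0.076] | [151 153 152] [0.547 0.119 0.061]
226 [158 155 155] [0.53  0.125 0.076] | [148 149 147] [0.542 0.12  0.06 ]
228 [106 103 100] [0.53  0.121 0.07 ] | [148 149 148] [0.537 0.119 0.062]
230 [159 163 166] [0.53  0.117 0.062] | [145 148 146] [0.533 0.119 0.061]
232 [162 167 171] [0.53  0.113 0.061] | [128 127 120] [0.528 0.119 0.062]
234 [162 165 170] [0.53  0.108 0.061] | [115 113 106] [0.523 0.12  0.061]
236 [ 98 102 105] [0.53  0.104 0.058] | [114 113 106] [0.519 0.12  0.06 ]
238 [40 42 43] [0.53  0.098 0.07 ] | [118 116 110] [0.514 0.119 0.066]
240 [41 39 40] [0.53  0.093 0.068] | [115 116 113] [0.509 0.12  0.06 ]
242 [36 34 35] [0.53  0.089 0.07 ] | [36 36 38] [0.505 0.118 0.071]
244 [40 39 41] [0.53  0.084 0.07 ] | [44 43 43] [0.5   0.119 0.068]
246 [116 114 108] [0.53 0.08 0.06] | [79 79 81] [0.496 0.119 0.068]
0.1 11 [0.571 0.175 0.091]
0.13 121 [0.587 0.085 0.129]
0.17 248 [0.607 0.126 0.172]
0.2 49 [0.616 0.164 0.2  ]
bar 189 [0.63197263 0.11199831 0.23408161] [0.58291167 0.06901963 0.1145358 ] [0.6414192  0.14440106 0.23727173]
```

View pics/crop1.png

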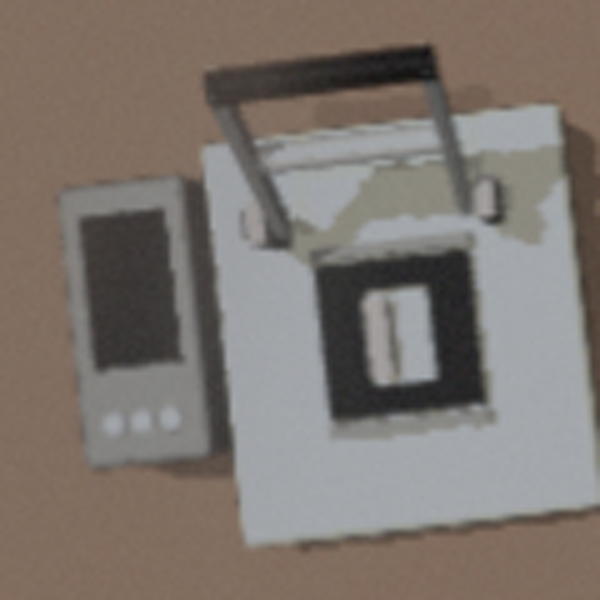

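Emit:
step_arm([
  [0.13, 0.15, 0, -0.04, 1],
  [0.26, 0.31, 0, -0.08, 1],
  [0.39, 0.47, 0, -0.12, 1],
  [0.52, 0.62, 0, -0.145, 1],
  [0.62, 0.74, 0, -0.145, 1],
  [0.68, 0.81, 0, -0.145, 1],
  [0.68, 0.81, 0, -0.145, 1],
  [0.68, 0.81, 0, -0.145, 1],
])

```text
clock: 0.9
ee_pos: [0.3724, -0.4149, 0.231]
eef_rot: [180.0, 0.0, -7.9]
force: [0.0, -0.6, -0.4]
opening: 1.001
grip_force: 0.0
```

Emit:
step_arm([
  [0.13, 0.15, 0, 0, 1],
  [0.26, 0.31, 0, 0, 1],
  [0.39, 0.47, 0, 0, 1],
  [0.52, 0.62, 0, 0, 1],
  [0.62, 0.74, 0, 0, 1],
  [0.68, 0.81, 0, 0, 1],
  [0.68, 0.81, 0, 0, 1],
  [0.68, 0.81, 0, 0, 1],
])

```text
clock: 1.7
ee_pos: [0.5421, -0.2137, 0.2309]
eef_rot: [180.0, 0.1, -8.0]
force: [-0.3, -0.3, -0.2]
opening: 1.002
grip_force: 0.0
```

```bash
python3 - <<'E'
from h import *
a=load('top0')
P=lambda u,v,z:world(a,150+u/5,160+v/5,z=z)
print('bar ends',P(207,85,.235),P(435,58,.235),'brk',P(252,225,.128),P(487,198,.128))
w=save('wrist','w1');o=r.get_obs();print(o['ee_pos'],o['eef_rot'],o['clock'],-w['R'].T@w['t'],w['R'][2])
E
```

```text
bar ends [0.62671825 0.17018938 0.235     ] [0.6361142  0.08325199 0.235     ] brk [0.57871949 0.17347571 0.128     ] [0.58955672 0.07151614 0.128     ]
[ 0.54180233 -0.21404602  0.23099089] [ 1.79978865e+02  4.64324281e-02 -8.03928755e+00] 1.75 [ 0.61690241 -0.22526852  0.3740214 ] [-0.29238814  0.0415414  -0.95539703]
```

View pics/w1.png

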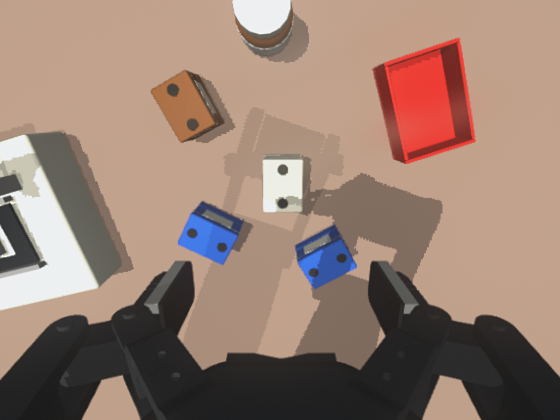

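The wrist view shows the white cartridge at (283,183), aligned with the tool. The blue decoys at (211,232) and (325,257) are close to where the fingers will go, so I'll measure all three.

```bash
python3 - <<'E'
from h import *
a=load('w1');X=cloud(a);c=a['color'].astype(int);Z=X[...,2]
uu,vv=np.meshgrid(np.arange(560),np.arange(420))
ct=None
for n,m in (('cart',(Z>.042)&(Z<.06)&(uu>255)&(uu<310)&(vv>145)&(vv<220)&(c.min(-1)>120)),('blue1',(c[...,2]>c[...,0]+60)&(uu<260)&(uu>160)&(Z>.042)),('blue2',(c[...,2]>c[...,0]+60)&(uu>280)&(uu<365)&(Z>.042)),('brown',(c[...,0]>c[...,2]+60)&(uu>145)&(uu<225)&(vv>65)&(vv<150)&(Z>.045))):
    k,_=cv2.findContours(m.astype(np.uint8),0,1);k=max(k,key=cv2.contourArea)
    P=np.array([world(a,u,v,z=.05)[:2] for u,v in k[:,0]])*1000
    rr=cv2.minAreaRect(P.astype(np.float32));print(n,rr,np.nanmedian(Z[m]))
    if ct is None: ct=np.array(rr[0])
    th=np.radians(-8);e=np.array([[np.cos(th),np.sin(th)],[-np.sin(th),np.cos(th)]])
    print((cv2.boxPoints(rr)-ct)@e.T)
E
```

```text
cart ((543.019287109375, -216.1328582763672), (43.79880142211914, 60.86250686645508), 82.71961975097656) 0.05060324582137315
[[-30.15381741 -22.27986622]
 [ 30.70388846 -21.5154706 ]
 [ 30.15381741  22.27986622]
 [-30.70388846  21.5154706 ]]
blue1 ((492.4143981933594, -120.87384033203125), (58.83692932128906, 44.1692008972168), 54.21877670288086) 0.05076680869923503
[[-96.62075567  71.55517653]
 [-57.54275776  50.96805177]
 [-30.11907163 103.02306806]
 [-69.19703932 123.61019706]]
blue2 ((441.38848876953125, -255.68423461914062), (45.10517120361328, 59.28847122192383), 22.0992431640625) 0.05067185498042419
[[-129.51536334  -38.97389557]
 [ -99.78221909  -90.2677848 ]
 [ -60.75912794  -67.64759639]
 [ -90.49227432  -16.35369205]]
brown ((639.90966796875, -126.23448181152344), (59.31744384765625, 43.44853973388672), 18.997600555419922) 0.05062697089656434
[[ 47.14750811 108.40123282]
 [ 66.87116883  69.68748319]
 [119.72452197  96.61481243]
 [100.00086019 135.32856962]]
```

Emit:
step_arm([
  [0.004, -0.01, -0.1, 0.004, 1],
  [0.004, -0.01, -0.25, 0.004, 1],
  [0.004, -0.01, -0.42, 0.004, 1],
  [0.004, -0.01, -0.59, 0.004, 1],
  [0.004, -0.01, -0.74, 0.004, 1],
  [0.004, -0.01, -0.83, 0.004, 1],
  [0.004, -0.01, -0.876, 0.004, 1],
  [0.004, -0.01, -0.876, 0.004, 1],
])

```text
clock: 2.55
ee_pos: [0.5417, -0.2158, 0.0107]
eef_rot: [-179.9, 0.2, -7.3]
force: [-0.3, -0.2, -0.3]
opening: 0.996
grip_force: 0.0
```

Emit:
step_arm([
  [0, 0, 0, 0, 0],
  [0, 0, 0, 0, 0],
  [0, 0, 0, 0, 0],
  [0, 0, 0, 0, 0],
  [0, 0, 0, 0, 0],
  [0, 0, 0, 0, 0],
  [0, 0, 0, 0, 0],
  [0, 0, 0, 0, 0],
])

```text
clock: 3.35
ee_pos: [0.545, -0.2159, 0.0145]
eef_rot: [179.9, -0.2, -7.2]
force: [-0.4, -0.0, 6.4]
opening: 0.506
grip_force: 62.7
```

Emit:
step_arm([
  [0, 0, 0.05, 0, 0],
  [0, 0, 0.2, 0, 0],
  [0, 0, 0.38, 0, 0],
  [0, 0, 0.56, 0, 0],
  [0, 0, 0.74, 0.02, 0],
  [-0.1, 0.1, 0.85, 0.04, 0],
  [-0.2, 0.24, 0.9, 0.06, 0],
  [-0.28, 0.38, 0.9, 0.074, 0],
])

```text
clock: 4.15
ee_pos: [0.4732, -0.1196, 0.2405]
eef_rot: [179.9, -0.2, 6.1]
force: [0.8, 1.2, -1.9]
opening: 0.507
grip_force: 62.1
```

Emit:
step_arm([
  [-0.05, 0.16, 0, 0, 0],
  [-0.09, 0.32, 0, 0, 0],
  [-0.09, 0.48, 0, 0, 0],
  [-0.09, 0.64, 0, 0, 0],
  [-0.09, 0.78, 0, 0, 0],
  [-0.09, 0.86, 0, 0, 0],
  [-0.09, 0.88, 0, 0, 0],
  [-0.09, 0.88, 0, 0, 0],
])

```text
clock: 4.95
ee_pos: [0.4504, 0.1002, 0.2371]
eef_rot: [180.0, 0.0, 6.2]
force: [0.3, -0.4, -2.0]
opening: 0.51
grip_force: 62.0
```

```bash
python3 - <<'E'
from h import *
w=save('wrist','w2');o=r.get_obs();print(o['ee_pos'],o['eef_rot'],o['force'],o['opening'],-w['R'].T@w['t'])
E
```

```text
[0.45061437 0.09951816 0.23715667] [1.79967973e+02 3.58378821e-02 6.11890243e+00] [ 0.27451125 -0.65733324 -1.4920096 ] 0.5057325547997837 [0.52549536 0.10714807 0.3802427 ]
```

View pics/w2.png

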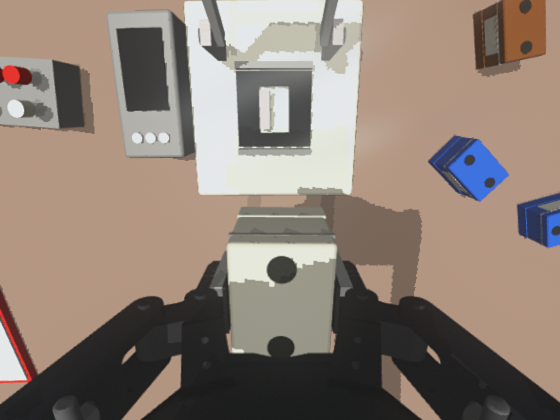

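The wrist view shows the blade clearly at (265,110), left of centre in the slot, which is the dock's +y side. The platform is centred at about (274,108). The held cartridge has its top front edge at row 240 and spans columns 229–335.

```bash
python3 - <<'E'
from h import *
a=load('w2');X=cloud(a);c=a['color'].astype(int);Z=X[...,2];g=c.sum(-1)/3
uu,vv=np.meshgrid(np.arange(560),np.arange(420));box=lambda u0,u1,v0,v1:(uu>=u0)&(uu<u1)&(vv>=v0)&(vv<v1)
th=np.radians(6.2);e=np.array([[np.cos(th),np.sin(th)],[-np.sin(th),np.cos(th)]])
def rect(m,z,n):
    k,_=cv2.findContours(m.astype(np.uint8),0,1);k=max(k,key=cv2.contourArea)
    P=np.array([world(a,u,v,z=z)[:2] for u,v in k[:,0]])*1000
    rr=cv2.minAreaRect(P.astype(np.float32));print(n,np.round(rr[0],1),np.round(rr[1],1),round(rr[2],2),'z',np.nanmedian(Z[m]),'dockframe minmax',np.round((P@e.T).min(0),1),np.round((P@e.T).max(0),1));return np.array(rr[0])
rect(box(232,316,66,150)&(g<75),.068,'plat')
rect(box(255,295,80,140)&(Z>.0725)&(Z<.08),.075,'blade')
print('row110',[(u,int(g[110,u]),round(float(Z[110,u]),4)) for u in range(250,300,2)])
print('col265',[(v,int(g[v,265]),round(float(Z[v,265]),4)) for v in range(80,142,3)])
m=box(185,365,0,200)&(Z>.054)&(Z<.066);rect(m,.06,'housing')
m=box(110,195,10,160)&(Z>.08)&(Z<.09);rect(m,.085,'console')
m=box(215,345,200,360)&(g>90)&(Z>.2)&(Z<.3);print('carttop z',np.nanpercentile(Z[m&(vv>250)],[10,50,90]))
zt=np.nanmedian(Z[m&(vv>250)&(vv<300)])
for v in(255,280,320):
  r_=np.where(m[v])[0];p,q=world(a,r_[0],v,z=zt),world(a,r_[-1],v,z=zt);print(v,r_[0],r_[-1],e@p[:2]*1000,e@q[:2]*1000)
print('tcp',e@np.array([.4505,.0998])*1000)
for v in range(228,256,2): print(v,int(g[v,250]),np.round(X[v,250],4),end=';')
E
```

```text
plat [511.3 110.9] [30.  79.1] 24.6 z 0.06868207170303886 dockframe minmax [505.2  21.8] [546.9  91.7]
blade [529.6 124.2] [35.3  9.8] 5.56 z 0.07555203148282844 dockframe minmax [522.3  61.2] [557.5  71.3]
row110 [(250, 87, 0.0671), (252, 85, 0.0704), (254, 84, 0.0687), (256, 84, 0.0697), (258, 88, 0.0673), (260, 207, 0.0757), (262, 220, 0.0755), (264, 219, 0.0751), (266, 219, 0.0753), (268, 220, 0.0759), (270, 142, 0.0615), (272, 185, 0.0605), (274, 231, 0.0612), (276, 231, 0.0602), (278, 231, 0.0607), (280, 231, 0.0604), (282, 231, 0.0609), (284, 231, 0.0595), (286, 232, 0.0601), (288, 192, 0.0642), (290, 75, 0.0691), (292, 75, 0.0673), (294, 75, 0.0681), (296, 74, 0.0696), (298, 75, 0.0684)]
col265 [(80, 109, 0.0689), (83, 108, 0.0685), (86, 123, 0.0597), (89, 225, 0.0598), (92, 218, 0.0751), (95, 218, 0.0764), (98, 218, 0.0759), (101, 218, 0.0748), (104, 219, 0.0754), (107, 219, 0.075), (110, 219, 0.0752), (113, 219, 0.0745), (116, 219, 0.0759), (119, 218, 0.0752), (122, 219, 0.0759), (125, 219, 0.0754), (128, 217, 0.0751), (131, 228, 0.061), (134, 65, 0.0691), (137, 69, 0.0672)
[... 251 characters left out ...]
7245503 0.27322984 0.27398381]
255 222 337 [481.77013016  72.92015988] [481.76762069  27.84928327]
280 221 334 [470.6560827   74.00041662] [470.66413399  28.42669994]
320 230 331 [451.42706898  71.39473659] [451.43172063  28.63452107]
tcp [458.64334497  50.56255646]
228 117 [0.4767 0.1157 0.2556];230 113 [0.4772 0.1153 0.2594];232 97 [0.4772 0.1151 0.2616];234 107 [0.477  0.1149 0.2633];236 118 [0.4773 0.1147 0.2661];238 118 [0.4771 0.1145 0.2677];240 118 [0.4773 0.1143 0.2701];242 133 [0.4767 0.1142 0.2707];244 208 [0.4768 0.114  0.2728];246 222 [0.4758 0.1139 0.2725];248 226 [0.4749 0.1139 0.2723];250 226 [0.4745 0.1138 0.2733];252 226 [0.4738 0.1137 0.2737];254 226 [0.4733 0.1136 0.2744];
```

The camera would pass within about 25 mm of the clamp handle at the dock, so I'll turn the tool half round first. The grasp stays the same and the camera then faces the robot.

Emit:
step_arm([
  [0, 0, 0, 0.04, 0],
  [0, 0, 0, 0.085, 0],
  [0, 0, 0, 0.13, 0],
  [0, 0, 0, 0.175, 0],
  [0, 0, 0, 0.22, 0],
  [0, 0, 0, 0.265, 0],
  [0, 0, 0, 0.31, 0],
  [0, 0, 0, 0.35, 0],
])

```text
clock: 5.8
ee_pos: [0.4509, 0.0984, 0.2372]
eef_rot: [-180.0, 0.0, 69.3]
force: [0.4, 0.4, -1.6]
opening: 0.504
grip_force: 62.1
```

Emit:
step_arm([
  [0, 0, 0, 0.04, 0],
  [0, 0, 0, 0.085, 0],
  [0, 0, 0, 0.13, 0],
  [0, 0, 0, 0.175, 0],
  [0, 0, 0, 0.22, 0],
  [0, 0, 0, 0.265, 0],
  [0, 0, 0, 0.31, 0],
  [0, 0, 0, 0.35, 0],
])

```text
clock: 6.6
ee_pos: [0.4509, 0.0984, 0.2372]
eef_rot: [-180.0, 0.0, 132.3]
force: [-0.6, 0.6, -1.8]
opening: 0.505
grip_force: 62.1
```

Emit:
step_arm([
  [0, 0, 0, 0.04, 0],
  [0, 0, 0, 0.085, 0],
  [0, 0, 0, 0.13, 0],
  [0, 0, 0, 0.175, 0],
  [0, 0, 0, 0.22, 0],
  [0, 0, 0, 0.265, 0],
  [0, 0, 0, 0.3, 0],
  [0, 0, 0, 0.3, 0],
])

```text
clock: 7.4
ee_pos: [0.4509, 0.0985, 0.2372]
eef_rot: [-180.0, -0.0, -174.0]
force: [0.5, 0.3, -1.4]
opening: 0.505
grip_force: 62.1
```

Emit:
step_arm([
  [0.1, 0.03, 0, 0, 0],
  [0.2, 0.07, 0, 0, 0],
  [0.28, 0.1, -0.05, 0, 0],
  [0.307, 0.103, -0.18, 0, 0],
  [0.307, 0.103, -0.32, 0, 0],
  [0.307, 0.103, -0.45, 0, 0],
  [0.307, 0.103, -0.52, 0, 0],
  [0.307, 0.103, -0.54, 0, 0],
])

```text
clock: 8.2
ee_pos: [0.5257, 0.1244, 0.0991]
eef_rot: [-180.0, -0.3, -174.1]
force: [-0.1, 0.2, -1.7]
opening: 0.512
grip_force: 62.0
```

Emit:
step_arm([
  [0, 0, 0, 0, 0],
  [0, 0, 0, 0, 0],
  [0, 0, 0, 0, 0],
  [0, 0, -0.008, 0, 0],
  [0, 0, -0.012, 0, 0],
  [0, 0, -0.016, 0, 0],
  [0, 0, -0.02, 0, 0],
  [0, 0, -0.02, 0, 0],
])

```text
clock: 9.0
ee_pos: [0.5275, 0.1256, 0.0971]
eef_rot: [-180.0, -0.0, -173.9]
force: [-0.4, 0.6, -1.5]
opening: 0.509
grip_force: 62.0
```

Emit:
step_arm([
  [0, -0.006, 0, 0, 0],
  [0, -0.006, -0.006, 0, 0],
  [0, -0.006, -0.012, 0, 0],
  [0, -0.006, -0.018, 0, 0],
  [0, -0.006, -0.024, 0, 0],
  [0, -0.006, -0.028, 0, 0],
  [0, -0.006, -0.032, 0, 0],
  [0, -0.006, -0.032, 0, 0],
])

```text
clock: 9.8
ee_pos: [0.5276, 0.1241, 0.0891]
eef_rot: [-180.0, -0.0, -173.9]
force: [-0.2, 0.7, -1.0]
opening: 0.508
grip_force: 62.0
```

Emit:
step_arm([
  [0, 0, -0.002, 0, 0],
  [0, 0, -0.004, 0, 0],
  [0, 0, -0.006, 0, 0],
  [0, 0, -0.008, 0, 0],
  [0, 0, -0.01, 0, 0],
  [0, 0, -0.01, 0, 0],
  [0, 0, -0.01, 0, 0],
  [0, 0, -0.01, 0, 0],
])

```text
clock: 10.6
ee_pos: [0.5277, 0.1241, 0.0868]
eef_rot: [180.0, 0.0, -173.9]
force: [-0.8, -0.1, -2.1]
opening: 0.506
grip_force: 62.0
```

Emit:
step_arm([
  [0, 0, -0.002, 0, 0],
  [0, 0, -0.004, 0, 0],
  [0, 0, -0.006, 0, 0],
  [0, 0, -0.008, 0, 0],
  [0, 0, -0.01, 0, 0],
  [0, 0, -0.01, 0, 0],
  [0, 0, -0.01, 0, 0],
  [0, 0, -0.01, 0, 0],
])

```text
clock: 11.4
ee_pos: [0.5278, 0.1241, 0.0843]
eef_rot: [180.0, 0.0, -173.9]
force: [-0.3, 0.1, -1.8]
opening: 0.503
grip_force: 62.0
```

Emit:
step_arm([
  [0, 0, -0.002, 0, 0],
  [0, 0, -0.004, 0, 0],
  [0, 0, -0.006, 0, 0],
  [0, 0, -0.006, 0, 0],
  [0, 0, -0.006, 0, 0],
  [0, 0, -0.006, 0, 0],
  [0, 0, -0.006, 0, 0],
  [0, 0, -0.006, 0, 0],
])

```text
clock: 12.2
ee_pos: [0.5277, 0.1241, 0.0829]
eef_rot: [-180.0, 0.0, -173.9]
force: [-0.5, -0.4, -1.7]
opening: 0.506
grip_force: 62.0
```

No contact force with the underside about 6 mm below the blade's top, so the groove is over the blade. I'll go on until it touches the platform.

Emit:
step_arm([
  [0, 0, -0.002, 0, 0],
  [0, 0, -0.004, 0, 0],
  [0, 0, -0.006, 0, 0],
  [0, 0, -0.006, 0, 0],
  [0, 0, -0.006, 0, 0],
  [0, 0, -0.006, 0, 0],
  [0, 0, -0.006, 0, 0],
  [0, 0, -0.006, 0, 0],
])

```text
clock: 13.0
ee_pos: [0.5279, 0.1241, 0.0815]
eef_rot: [-180.0, 0.0, -173.9]
force: [-1.1, -1.0, 3.3]
opening: 0.506
grip_force: 62.3
```

Emit:
step_arm([
  [0, 0, 0, 0, 0.6],
  [0, 0, 0, 0, 0.7],
  [0, 0, 0, 0, 0.8],
  [0, 0, 0, 0, 1],
  [0, 0, 0, 0, 1],
  [0, 0, 0, 0, 1],
  [0, 0, 0, 0, 1],
  [0, 0, 0, 0, 1],
])

```text
clock: 13.8
ee_pos: [0.5277, 0.1241, 0.0814]
eef_rot: [180.0, 0.0, -173.9]
force: [0.1, 0.4, -0.3]
opening: 0.998
grip_force: 0.0
```

Emit:
step_arm([
  [0, 0, 0.05, 0, 1],
  [0, 0, 0.15, 0, 1],
  [0, 0, 0.3, 0, 1],
  [-0.05, 0, 0.48, 0, 1],
  [-0.2, 0, 0.64, 0, 1],
  [-0.36, 0, 0.76, 0, 1],
  [-0.4, 0, 0.8, 0, 1],
  [-0.4, 0, 0.8, 0, 1],
])

```text
clock: 14.6
ee_pos: [0.4278, 0.1245, 0.2859]
eef_rot: [180.0, 0.5, -173.9]
force: [0.2, 1.0, 0.3]
opening: 1.001
grip_force: 0.0
```

```bash
python3 - <<'E'
from h import *
t=save('top','t3');s=save('side','s3');print(r.get_obs()['ee_pos'])
A=t['color'][150:280,150:290,::-1];B=s['color'][160:310,190:330,::-1]
f=lambda x:cv2.resize(x,(400,400),interpolation=cv2.INTER_CUBIC)
cv2.imwrite('pics/c3.png',np.hstack([f(A),f(B)]))
X=cloud(t);Z=X[...,2]
uu,vv=np.meshgrid(np.arange(560),np.arange(420));m=(uu>200)&(uu<260)&(vv>190)&(vv<260)&(Z>.105)&(Z<.13);
k,_=cv2.findContours(m.astype(np.uint8),0,1);k=max(k,key=cv2.contourArea)
P=np.array([world(t,u,v,z=.118)[:2] for u,v in k[:,0]])*1000;print(cv2.minAreaRect(P.astype(np.float32)),np.nanmedian(Z[m]))
E
```

```text
[0.42789244 0.12410237 0.28190973]
((531.0748291015625, 124.26170349121094), (60.11117172241211, 45.9453010559082), 5.08236026763916) 0.11942184765676236
```

View pics/c3.png

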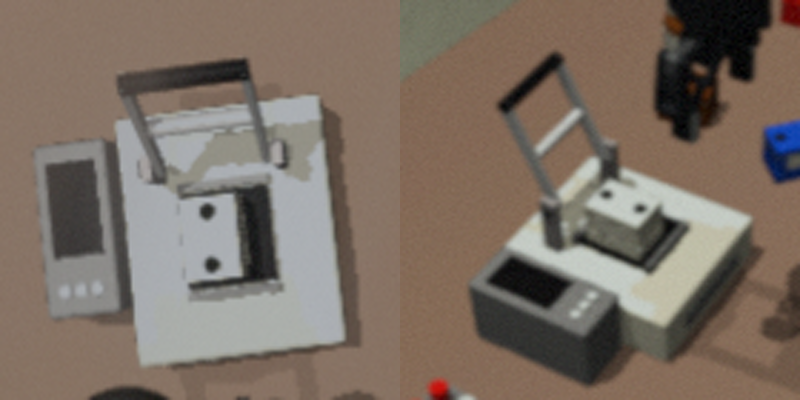

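The cartridge sits in the cradle at (0.531, 0.124) with its top at 0.119 m, so it rests on the raised platform over the blade. The clamp is still open. Next I'll go behind the handle with the fingers shut.

Emit:
step_arm([
  [0.1, 0, 0.09, 0, 0],
  [0.26, 0.01, 0.09, 0, 0],
  [0.44, 0.01, 0.09, 0, 0],
  [0.62, 0.02, 0.09, 0, 0],
  [0.8, 0.02, 0.09, 0, 0],
  [0.92, 0.022, 0.09, 0, 0],
  [0.95, 0.022, 0.09, 0, 0],
  [0.95, 0.022, 0.09, 0, 0],
])

```text
clock: 15.5
ee_pos: [0.6657, 0.1292, 0.3006]
eef_rot: [-180.0, -0.3, -173.9]
force: [-0.8, -0.3, 0.3]
opening: 0.003
grip_force: 0.0
```

Emit:
step_arm([
  [0, 0, 0, 0, 0],
  [0, 0, 0, 0, 0],
  [0, 0, -0.06, 0, 0],
  [0, 0, -0.15, 0, 0],
  [0, 0, -0.24, 0, 0],
  [0, 0, -0.33, 0, 0],
  [0, 0, -0.39, 0, 0],
  [0, 0, -0.39, 0, 0],
])

```text
clock: 16.3
ee_pos: [0.663, 0.1294, 0.2026]
eef_rot: [-180.0, -0.3, -173.9]
force: [-0.7, 0.2, -0.1]
opening: 0.001
grip_force: 0.0
```

Emit:
step_arm([
  [-0.04, -0.004, 0, 0, 0],
  [-0.08, -0.009, 0, 0, 0],
  [-0.12, -0.013, 0, 0, 0],
  [-0.16, -0.017, 0, 0, 0],
  [-0.21, -0.023, 0, 0, 0],
  [-0.26, -0.028, 0, 0, 0],
  [-0.31, -0.034, 0, 0, 0],
  [-0.346, -0.038, 0, 0, 0],
])

```text
clock: 17.1
ee_pos: [0.5815, 0.1203, 0.2119]
eef_rot: [-180.0, 0.8, -173.9]
force: [5.8, 0.6, 2.6]
opening: -0.003
grip_force: 3.3
```

Emit:
step_arm([
  [-0.03, -0.003, 0, 0, 0],
  [-0.06, -0.007, 0, 0, 0],
  [-0.1, -0.011, -0.01, 0, 0],
  [-0.13, -0.014, -0.02, 0, 0],
  [-0.16, -0.017, -0.03, 0, 0],
  [-0.19, -0.021, -0.04, 0, 0],
  [-0.21, -0.023, -0.045, 0, 0],
  [-0.21, -0.023, -0.045, 0, 0],
])

```text
clock: 17.9
ee_pos: [0.5284, 0.1145, 0.1954]
eef_rot: [180.0, 0.6, -173.9]
force: [11.5, 1.6, -9.6]
opening: 0.0
grip_force: 6.0
```

```bash
python3 - <<'E'
from h import *
s=save('side','s4');o=r.get_obs();print(o['ee_pos'],o['force'])
cv2.imwrite('pics/c4.png',cv2.resize(s['color'][110:310,170:370,::-1],(600,600),interpolation=cv2.INTER_CUBIC))
E
```

```text
[0.52838777 0.11449783 0.19575542] [11.14291275  1.30306126 -8.34540678]
```

View pics/c4.png

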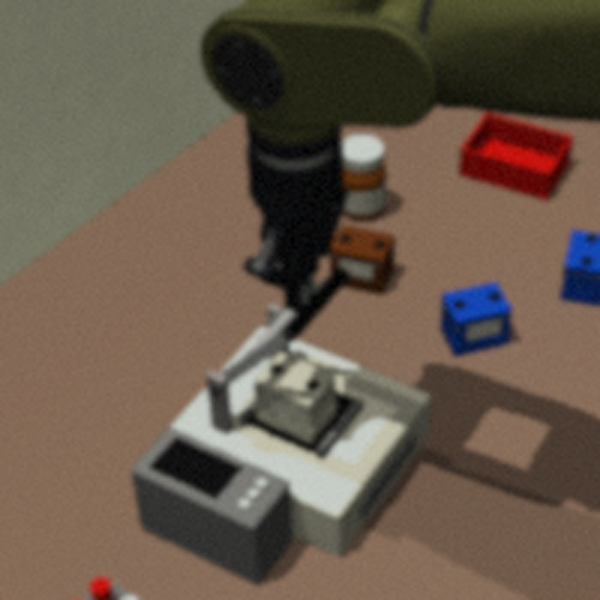

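The clamp has swung forward to about 0.9 rad, with the fingers behind its bar. I'll push it a little further, then press from above.

Emit:
step_arm([
  [-0.02, -0.002, -0.01, 0, 0],
  [-0.04, -0.004, -0.02, 0, 0],
  [-0.06, -0.006, -0.03, 0, 0],
  [-0.08, -0.009, -0.04, 0, 0],
  [-0.1, -0.011, -0.05, 0, 0],
  [-0.1, -0.011, -0.05, 0, 0],
  [-0.08, -0.009, -0.05, 0, 0],
  [-0.06, -0.006, -0.05, 0, 0],
])

```text
clock: 18.75
ee_pos: [0.5122, 0.1128, 0.1835]
eef_rot: [180.0, 0.2, -173.9]
force: [-0.1, -0.3, -0.6]
opening: 0.004
grip_force: 0.0
```

Emit:
step_arm([
  [0.02, 0.002, 0, 0, 0],
  [0.02, 0.002, 0.05, 0, 0],
  [0.02, 0.002, 0.15, 0, 0],
  [0.02, 0.002, 0.25, 0, 0],
  [-0.04, -0.004, 0.25, 0, 0],
  [-0.1, -0.011, 0.25, 0, 0],
  [-0.14, -0.015, 0.25, 0, 0],
  [-0.14, -0.015, 0.25, 0, 0],
])

```text
clock: 19.55
ee_pos: [0.4754, 0.1091, 0.2462]
eef_rot: [-180.0, 0.1, -173.9]
force: [0.2, 0.3, 0.2]
opening: -0.004
grip_force: 0.0
```

```bash
python3 - <<'E'
from h import *
e=np.array([[.99415,.108],[-.108,.99415]])
o=r.get_obs();print(o['ee_pos'],e@o['ee_pos'][:2],o['force'])
for n in('side','top'):
    s=save(n,n[0]+'5');X=cloud(s);g=s['color'].max(-1);Q=X[...,:2]@e.T
    m=(g<75)&(abs(Q[...,1]-.057)<.034)&(X[...,2]>.11)&(X[...,2]<.225)&(Q[...,0]>.44)&(Q[...,0]<.58)
    print(n,m.sum(),np.nanmedian(Q[m],0),np.nanpercentile(X[m][:,2],[5,50,95]),np.nanpercentile(Q[m][:,0],[5,50,95]))
E
```

```text
[0.47542652 0.10910737 0.24619143] [0.48442887 0.05712303] [0.1998342  0.25460684 0.17689731]
side 114 [0.50037897 0.06080487] [0.11152488 0.19867537 0.20174938] [0.4953166  0.50037897 0.51074227]
top 35 [0.50718559 0.02909672] [0.11808723 0.19898221 0.20136351] [0.49936536 0.50718559 0.53055373]
```

Emit:
step_arm([
  [0.03, 0.003, -0.04, 0, 0],
  [0.054, 0.006, -0.1, 0, 0],
  [0.054, 0.006, -0.15, 0, 0],
  [0.05, 0.005, -0.19, 0, 0],
  [0.035, 0.004, -0.23, 0, 0],
  [0.022, 0.002, -0.264, 0, 0],
  [0.005, 0, -0.304, 0, 0],
  [-0.008, -0.001, -0.324, 0, 0],
])

```text
clock: 20.45
ee_pos: [0.4736, 0.1088, 0.1636]
eef_rot: [-180.0, -0.1, -173.9]
force: [-0.9, 0.0, 6.7]
opening: -0.003
grip_force: 3.3
```

Emit:
step_arm([
  [-0.006, -0.001, -0.02, 0, 0],
  [-0.012, -0.001, -0.04, 0, 0],
  [-0.017, -0.002, -0.06, 0, 0],
  [-0.02, -0.002, -0.075, 0, 0],
  [-0.024, -0.003, -0.09, 0, 0],
  [-0.024, -0.003, -0.1, 0, 0],
  [-0.024, -0.003, -0.1, 0, 0],
  [-0.024, -0.003, -0.1, 0, 0],
])

```text
clock: 21.25
ee_pos: [0.4676, 0.1081, 0.1381]
eef_rot: [180.0, -0.1, -173.9]
force: [-1.8, 0.4, 1.5]
opening: -0.001
grip_force: 0.5
```

Emit:
step_arm([
  [0, 0, -0.004, 0, 0],
  [0, 0, -0.008, 0, 0],
  [0, 0, -0.012, 0, 0],
  [0, 0, -0.016, 0, 0],
  [0, 0, -0.02, 0, 0],
  [0, 0, -0.024, 0, 0],
  [0, 0, -0.024, 0, 0],
  [0, 0, -0.024, 0, 0],
])

```text
clock: 22.05
ee_pos: [0.4677, 0.108, 0.1331]
eef_rot: [-180.0, -0.1, -173.9]
force: [-4.0, -0.7, 6.3]
opening: 0.001
grip_force: 2.8
```

Emit:
step_arm([
  [0, 0, -0.004, 0, 0],
  [0, 0, -0.008, 0, 0],
  [0, 0, -0.012, 0, 0],
  [0, 0, -0.016, 0, 0],
  [0, 0, -0.02, 0, 0],
  [0, 0, -0.02, 0, 0],
  [0, 0, -0.02, 0, 0],
  [0, 0, -0.02, 0, 0],
])

```text
clock: 22.85
ee_pos: [0.4676, 0.108, 0.1283]
eef_rot: [-180.0, -0.1, -173.9]
force: [-4.6, 0.2, 6.7]
opening: -0.003
grip_force: 3.3
```

Emit:
step_arm([
  [0, 0, -0.003, 0, 0],
  [0, 0, -0.006, 0, 0],
  [0, 0, -0.008, 0, 0],
  [0, 0, -0.01, 0, 0],
  [0, 0, -0.012, 0, 0],
  [0, 0, -0.012, 0, 0],
  [0, 0, -0.012, 0, 0],
  [0, 0, -0.012, 0, 0],
])

```text
clock: 23.65
ee_pos: [0.4674, 0.108, 0.1255]
eef_rot: [-180.0, -0.2, -173.9]
force: [-6.7, -0.9, 8.6]
opening: -0.003
grip_force: 4.4
```

Emit:
step_arm([
  [0, 0, -0.002, 0, 0],
  [0, 0, -0.004, 0, 0],
  [0, 0, -0.006, 0, 0],
  [0, 0, -0.008, 0, 0],
  [0, 0, -0.01, 0, 0],
  [0, 0, -0.01, 0, 0],
  [0, 0, -0.01, 0, 0],
  [0, 0, -0.01, 0, 0],
])

```text
clock: 24.45
ee_pos: [0.4673, 0.108, 0.123]
eef_rot: [-180.0, -0.2, -173.9]
force: [-7.7, -1.2, 10.2]
opening: -0.001
grip_force: 4.6
```

Emit:
step_arm([
  [0, 0, -0.002, 0, 0],
  [0, 0, -0.004, 0, 0],
  [0, 0, -0.004, 0, 0],
  [0, 0, -0.004, 0, 0],
  [0, 0, -0.004, 0, 0],
  [0, 0, -0.004, 0, 0],
  [0, 0, -0.004, 0, 0],
  [0, 0, -0.004, 0, 0],
])

```text
clock: 25.25
ee_pos: [0.4673, 0.108, 0.1224]
eef_rot: [-180.0, -0.2, -173.9]
force: [-8.0, -1.5, 10.2]
opening: -0.001
grip_force: 5.6
```

Emit:
step_arm([
  [0, 0, -0.002, 0, 0],
  [0, 0, -0.004, 0, 0],
  [0, 0, -0.006, 0, 0],
  [0, 0, -0.006, 0, 0],
  [0, 0, -0.006, 0, 0],
  [0, 0, -0.006, 0, 0],
  [0, 0, -0.006, 0, 0],
  [0, 0, -0.006, 0, 0],
])

```text
clock: 26.05
ee_pos: [0.4673, 0.108, 0.122]
eef_rot: [-180.0, -0.2, -173.9]
force: [-12.5, -0.9, 18.3]
opening: -0.0
grip_force: 8.6
```

```bash
cat > m.py <<'E'
from h import *
e=np.array([[.99415,.108],[-.108,.99415]])
o=r.get_obs();print(o['ee_pos'],e@o['ee_pos'][:2],o['force'])
for n in('side','top'):
    s=save(n,n[0]+'6');X=cloud(s);g=s['color'].max(-1);Q=X[...,:2]@e.T
    m=(g<75)&(abs(Q[...,1]-.057)<.045)&(X[...,2]>.1)&(X[...,2]<.14)&(Q[...,0]>.45)&(Q[...,0]<.495)
    print(n,m.sum(),np.nanmedian(Q[m],0),np.nanpercentile(X[m][:,2],[5,50,95]),np.nanpercentile(Q[m][:,0],[5,50,95]))
    m=(g>120)&(abs(Q[...,1]-.066)<.02)&(X[...,2]>.09)&(X[...,2]<.14)&(abs(Q[...,0]-.54)<.035)
    if m.any(): print('cart top',m.sum(),np.nanpercentile(X[m][:,2],[25,50,75,95]))
E
python3 m.py
```

```text
[0.46731541 0.10804421 0.12198179] [0.47625039 0.05694209] [-12.45600113  -0.89891056  18.26218491]
side 115 [0.47188533 0.06924634] [0.11620429 0.12198588 0.13714594] [0.46561664 0.47188533 0.48003031]
cart top 207 [0.11163521 0.1131281  0.11583869 0.12401621]
top 1 [0.48556843 0.01894053] [0.12166481 0.12166481 0.12166481] [0.48556843 0.48556843 0.48556843]
cart top 439 [0.1122983  0.11365524 0.11565915 0.12498394]
```

The force rose steeply to 18 N at z = 0.122 m, so the clamp has reached its stop. I'll release it.

Emit:
step_arm([
  [0, 0, 0.004, 0, 0],
  [0, 0, 0.008, 0, 0],
  [0, 0, 0.016, 0, 0],
  [0, 0, 0.05, 0, 0],
  [0, 0, 0.15, 0, 0],
  [-0.05, 0, 0.3, 0, 0],
  [-0.2, 0, 0.45, 0, 0],
  [-0.3, 0, 0.5, 0, 0],
])

```text
clock: 26.95
ee_pos: [0.3938, 0.1083, 0.2493]
eef_rot: [180.0, 0.3, -173.9]
force: [0.0, 1.2, 0.3]
opening: -0.002
grip_force: 0.0
```

Emit:
step_arm([
  [0, 0, 0, 0, 0],
  [0, 0, 0, 0, 0],
  [0, 0, 0, 0, 0],
  [0, 0, 0, 0, 0],
  [0, 0, 0, 0, 0],
  [0, 0, 0, 0, 0],
  [0, 0, 0, 0, 0],
  [0, 0, 0, 0, 0],
])

```text
clock: 27.75
ee_pos: [0.3933, 0.1081, 0.2449]
eef_rot: [-180.0, -0.0, -173.9]
force: [-0.5, 0.1, 0.8]
opening: -0.003
grip_force: 0.0
```

```bash
python3 m.py; python3 - <<'E'
from h import *
f=lambda x:cv2.resize(x[:,:,::-1],(400,400),interpolation=cv2.INTER_CUBIC)
cv2.imwrite('pics/c6.png',np.hstack([f(load('t6')['color'][150:290,150:290]),f(load('s6')['color'][180:310,200:330])]))
E
```

```text
[0.39327361 0.1080811  0.24489618] [0.40264572 0.06497528] [-0.45389569  0.06446434  0.82634202]
side 112 [0.47261574 0.0640498 ] [0.11439924 0.12182163 0.12554938] [0.46905895 0.47261574 0.47960294]
cart top 222 [0.11181061 0.1133698  0.11559247 0.1256571 ]
top 217 [0.47574804 0.05726512] [0.11927336 0.12269284 0.12524376] [0.47018155 0.47574804 0.48138568]
cart top 444 [0.11246369 0.11393345 0.11588628 0.12458846]
```

View pics/c6.png

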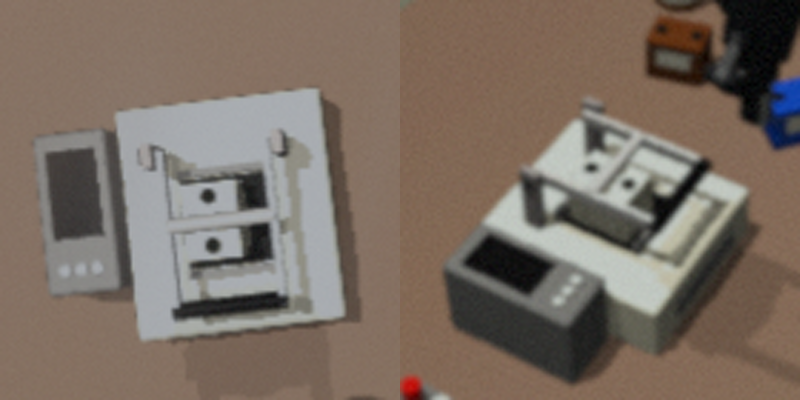

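Both views show the clamp level over the cartridge and holding by itself. The bar top is at 0.122–0.123 m (0.123 expected) and the cartridge top at about 0.113 m (0.112 when home). The arm is clear.

```bash
python3 -c "
from rig import r
print(r.sign_off())"
```

```text
the job is handed in; nothing more can be done
None
```

The cartridge is seated over the blade and pressed home, with the clamp closed and holding it and the arm clear; I handed the job in at about 28 s, but sign-off gave no verdict.

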